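# Amber bottle behind the rack lip, in the pocket that takes it

### The job

Put the amber bottle away in the lower tier of the white bottle rack: lift it over the front lip and, keeping it upright, set it down behind the lip in the one pocket wide enough for it, standing upright on the rack's floor. The other two pockets are too narrow, so try until one takes it; let go, and leave the rest of the things on the bench and on the rack as they are.

Things in the scene. Friction and masses are not known exactly. Their poses are not given: they have to be found in the camera images.
- bottle_mid (a point): centre (on the axis, 62.5 mm above the foot) of the loose amber bottle with black cap, the only amber thing; round, 63 mm diameter, 125 mm tall, 0.2 to 0.4 kg, standing on the bench; the cap is a 32 mm cylinder on the axis, 108 to 125 mm above the foot; below it the shoulders widen. z: its axis, up
- rack: white two-tier bottle rack, fixed to the bench, turned a little about z. Origin: underside, below the middle of the row of three pockets; x points from the lip to the rear, y along the row to the left, z up. Lower tier: floor top at z = 8 mm; pockets 68 mm deep, from the lip (x = -34) to a back stop (x = +34, top at z = 64). End cheeks at y = +-118 to 126, 48 mm high for x < 18, tall behind
- rack_lip (a point): middle of the top edge of the aluminium front lip of the lower tier, rack's axes; the lip runs 244 mm along y, is 8 mm thick (rack x = -42 to -34 mm) and its top is at z = 48 mm, 40 mm above the pocket floor
- rack_upper (a point): middle of the lower front edge of the upper tier, rack's axes: a board over rack x = 18 to 130 mm, underside at z = 200, front rail to z = 232, tip boxes on it up to z = 293 mm. In front of x = 18 it is open upward. A tool pointing straight down on the cap of a bottle in a pocket strikes this tier; lean it 20 to 35 degrees, hand towards the front of the rack
- pocket_left (a point): floor centre of the left pocket (rack y = +78 mm, x = 0, z = 8), rack's axes. Each pocket has two blue side liners, tops at rack z = 42 mm. Free width between them (along y): 67 mm in one pocket, 55 and 49 in the others; which is which is not told and changes. In a wrong pocket the bottle lands on the liners, its foot 34 mm above the floor. Rack and liners do not give way
- pocket_middle (a point): the same for the middle pocket (rack y = 0)
- pocket_right (a point): the same for the right pocket (rack y = -78 mm)
- box_green_mid (a point): bystander: middle of the green pipette tip box, 88x96x79 mm, loose on the upper tier, left; leave it
- box_open_mid (a point): bystander: middle of the clear pipette tip box with green tips, 82x102x71 mm, loose on the upper tier, right; leave it
- wash_bottle_mid (a point): bystander: middle of the white wash bottle with red cap and bent spout, 67x110x211 mm, standing on the bench to the left; leave it
- tube_rack_mid (a point): bystander: middle of the dark green tube rack with orange caps, 64x118x59 mm, on the bench to the right; leave it
Things that resemble listed ones, but are neither listed nor needed, are in the scene too. What is shaped like the part that bears bottle_mid but blue is not meant.

How it is judged:
At the end, for the whole second after the job is handed in: the bottle stands behind the lip in a pocket: its axis within 10 mm of that pocket's centre, its foot on the rack's floor (within 5 mm), upright within 0.08 rad, at rest (x of bottle_mid in the frame of rack between -0.008 and 0.008 m and z of bottle_mid in the frame of rack between 0.065 and 0.076 m and (horizontal distance between bottle_mid and pocket_left below 0.01 m or horizontal distance between bottle_mid and pocket_middle below 0.01 m or horizontal distance between bottle_mid and pocket_right below 0.01 m) and angle between bottle_mid's own z axis and vertical below 0.08 rad and linear speed of bottle below 0.02 m/s); the robot touches nothing.
It fails at once if a tip box on the upper tier is shifted by more than 15 mm (distance of any of box_green_mid, box_open_mid from where it was at the start of the episode above 0.015 m).
It fails at once if the wash bottle or the tube rack is shifted by more than 15 mm (distance of any of wash_bottle_mid, tube_rack_mid from where it was at the start of the episode above 0.015 m).
It fails at once if the bottle is tipped more than about 35 degrees (angle between bottle_mid's own z axis and vertical above 0.6 rad).
It also fails if it takes over 51 s, if anything falls off the work surface, if the arm or the gripper's body presses on something with over 40 N, if the wrist force passes 120 N, or if a joint passes its speed limit or range.

### The arm

A 6-joint arm with a two-finger parallel gripper is mounted at the origin on a cart in front of the work surface, level with it; the furniture and walls round the work are solid. World frame = base frame: x ahead of the robot, y to its left, z up, the work surface at z = 0. Lengths are in m, angles in rad, forces in N, time in s.
With the tool pointing down it reaches from about 0.4 to 0.825 m from the base axis. Payload 7 kg.
Tool frame: the origin (TCP) lies midway between the tips of the shut fingers; the grasp point (between the pads) lies arm.grip_depth behind it (arm.grip_depth is the distance from the TCP to the grasp point, in m); z points along the fingers, y is the line along which they close (so a half turn about z gives the same grasp; the last joint's range is limited). The gripper opens to 88 mm and grips with 3 to 60 N. Pads are 19 mm wide; open, the fingers measure 130 mm over their backs; the gripper's body (78 mm by 193 mm) begins 47 mm behind the grasp point.
Start: joints at [1.523, 0.359, 0.012, 0, -1.224, -0.288], TCP at [0.222, 0.637, 0.227] pointing down, gripper open.
Joint ranges: [-3.07, 3.07], [-1.43, 2.12], [-1.02, 1.25], [-3.03, 1.67], [-3.05, -0], [-3.03, 3.03]. Speed limits (rad/s): [2.39, 2.39, 3.01, 3.14, 3.14, 3.14].

### API

Orientations are given as [roll, pitch, yaw] about the fixed x, y, z axes, in that order (R = Rz(yaw) Ry(pitch) Rx(roll)).
In Python, from station import arm, cams gives the robot as it stands.
- The arm moves only by the shell command python3 -m handwheel 'ROWS' [FORCE]. ROWS is JSON, a list that holds one entry, the list of rows, each a list of 7 numbers: the shift along the tool's x, y, z normalised to -1 to 1, where 1 is 0.08 m, then the turn, a rotation vector about the tool's x, y, z normalised to -1 to 1, where 1 is 0.5 rad, then the closure in counts, from 0 (fully open) to 255 (shut). In form: [[[x, y, z, wx, wy, wz, hand], ...]]. A call has 1 to 5 rows; each row is the pose to reach, as a shift and turn from the pose commanded when the call began, along the tool's axes at that moment; what a row does not reach only later rows make up. A row lasts 1/8 s, in which the tool goes at most 62.5 mm and 10.7 degrees, less where a joint would pass 70% of its speed; a pose out of reach is approached as far as the arm can. A call with a number of a shift or a turn outside -1 to 1 is refused whole. A call with a gripper value outside its range is refused whole. The fingers move at their own pace and stop on an object; FORCE is the grip in N (left out, the last holds). Time passes only in rows, so rows that repeat a pose let the fingers close. It gives the time, the measured TCP pose, the force, the opening and the grip force at its end, in the units of the state.
- arm.get_state(): the state, without advancing time (a new reading comes with each control period).
- cams.grab_frame(name): name is "side" or "top"; returns the picture (400x640x3 uint8, blue, green, red); there is no depth.
- cams.camera_info(name): a dict with "camera_matrix" (3x3 intrinsics, pixels), "dist_coeffs" ([k1, k2, p1, p2, k3] as OpenCV has them; the pictures are not rectified), "R" (3x3) and "t" (3): a world point X has camera coordinates R X + t. Camera axes: x right, y down, z forward; pixel columns grow to the right and rows downward; lengths in m; the calibration is good to about 2 mm. A picture is of the moment at which its call begins. camera_info takes no time and is no camera call.
- arm.job_done(): hands the job in; it is judged then, once.
The state is a dict: "t": time; "q": joint angles; "qd": joint speeds; "joint_efforts": joint torques, N m; "eef_pos": TCP position; "ee_rot": TCP orientation; "force": force on the tool from outside, world axes, zero at the start; "moment": the same for the moment, N m; "width": finger opening in m; "gripper_force": force on a finger pad.
Only numpy, scipy, OpenCV 4.12 (cv2) and the standard library are available. Lean on these libraries where they do the work, as an engineer would, in place of code of your own. Each camera call takes 0.05 s, during which the arm holds its last target. There are 200 camera calls.

## Working session

There is one attempt and no reset: what is moved stays moved. The work goes in short steps, Python scripts to look and compute and a shell command to move; the robot and the scene stay as the last step left them, time stands still between calls to the robot, and variables do not carry over. Pictures are saved under pics/ and viewed, at most 10 in all, crops included, and the job is handed in when it is done.

```bash
mkdir -p pics; ls; python3 - <<'E'
from station import arm,cams
import cv2
for n in("side","top"):
    cv2.imwrite(f"pics/{n}0.png",cams.grab_frame(n)); c=cams.camera_info(n); print(n,c)
s=arm.get_state();print(s, arm.grip_depth)
E
```

```text
pics
side {'camera_matrix': array([[395.39480157,   0.        , 319.83304811],
       [  0.        , 395.39480157, 196.94015985],
       [  0.        ,   0.        ,   1.        ]]), 'dist_coeffs': array([-0.09843271,  0.        ,  0.        ,  0.        ,  0.        ]), 'R': array([[ 0.82557013, -0.5642494 , -0.00752169],
       [-0.36731284, -0.52721202, -0.76624328],
       [ 0.42838679,  0.63535038, -0.64250654]]), 't': array([-0.42198081,  0.35655729,  1.00161391])}
top {'camera_matrix': array([[418.47566145,   0.        , 318.26356138],
       [  0.        , 418.47566145, 194.9199764 ],
       [  0.        ,   0.        ,   1.        ]]), 'dist_coeffs': array([-0.11229193,  0.        ,  0.        ,  0.        ,  0.        ]), 'R': array([[ 0.02506178, -0.99926324,  0.02906698],
       [-0.99894654, -0.02615072, -0.03770863],
       [ 0.03844097, -0.02809132, -0.99886594]]), 't': array([0.04552905, 0.54203031, 1.2033939 ])}
{'t': 0.1, 'q': array([ 1.52313249e+00,  3.59316023e-01,  1.11081859e-02, -3.03790719e-04,
       -1.22409843e+00, -2.88108652e-01]), 'qd': array([ 7.31223413e-05, -3.60375002e-03, -2.80178239e-04,  2.40022969e-03,
        1.08698889e-03, -2.60950781e-03]), 'joint_efforts': array([-1.34495429e-03, -5.84163022e+01,  2.93752491e+01,  7.01544061e+00,
        1.01457830e-02, -5.13200575e-05]), 'eef_pos': array([0.22228822, 0.63686191, 0.22569833]), 'ee_rot': array([ 3.14006380e+00, -1.55248111e-04, -3.35875809e-01]), 'force': array([ 0.47288975, -0.06743438,  0.1856739 ]), 'moment': array([ 0.02729804, -0.01188107,  0.04556975]), 'gripper_force': 0.0, 'width': 0.087556637302501} 0.0188
```

View pics/side0.png

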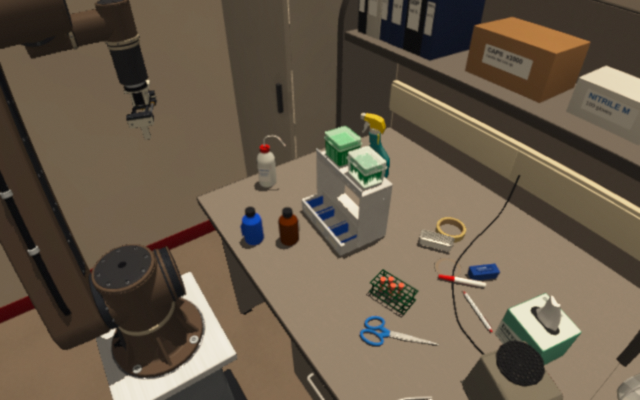

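View pics/top0.png

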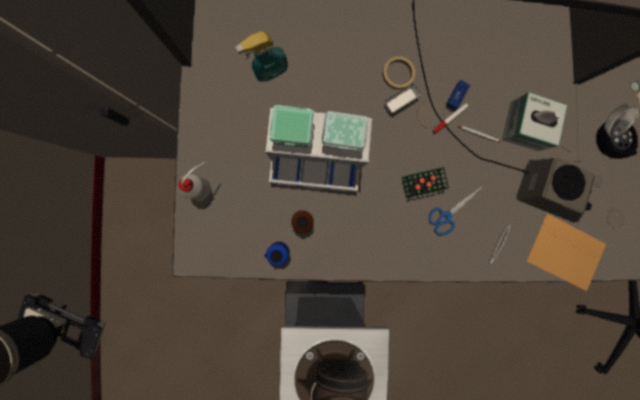

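The side view shows the amber bottle at about (289,228), the blue decoy at (252,228) and the rack around (345,200). In the top view the amber bottle is at about (302,222) and the rack lip at about (314,188). I'll enlarge both areas.

```bash
python3 - <<'E'
import cv2
s=cv2.imread("pics/side0.png")[120:260,230:400]; t=cv2.imread("pics/top0.png")[95:275,250:390]
import numpy as np
b=lambda i:cv2.convertScaleAbs(i,alpha=1.8,beta=15)
cv2.imwrite("pics/s1.png",b(cv2.resize(s,None,fx=4,fy=4,interpolation=cv2.INTER_CUBIC)))
cv2.imwrite("pics/t1.png",b(cv2.resize(t,None,fx=3.3,fy=3.3,interpolation=cv2.INTER_CUBIC)))
E
```

```text
(no output)
```

View pics/s1.png

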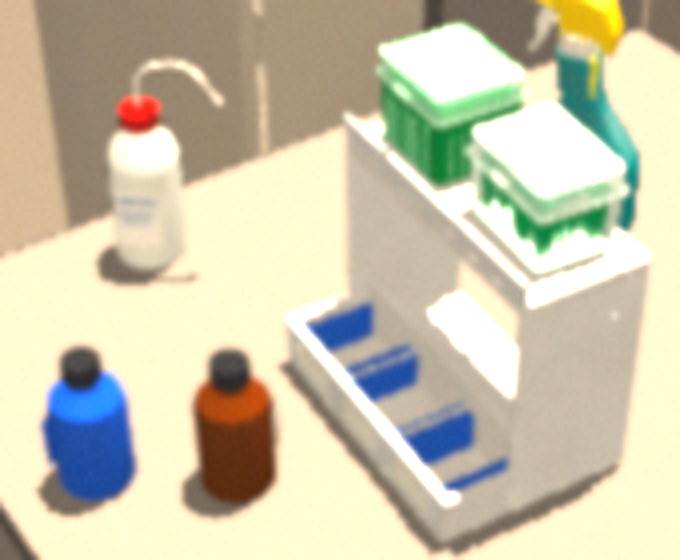

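View pics/t1.png

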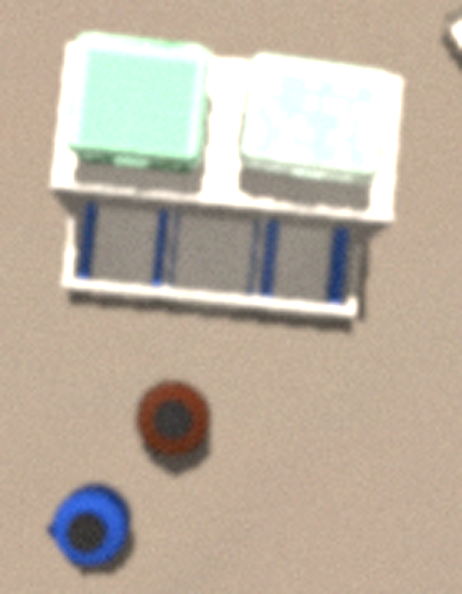

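The amber cap is at top-crop (174,419), and the lip runs from (66,287) to (354,308). The middle pocket between the liners looks widest: about 75 px, against 59 px (left) and 55 px (right). Next I'll measure.

```bash
cat > h.py <<'E'
import numpy as np,cv2
from station import arm,cams
from scipy.spatial.transform import Rotation as Ro
def ray(n,p):
    c=cams.camera_info(n);u=cv2.undistortPoints(np.array([[p]],float),c["camera_matrix"],c["dist_coeffs"])[0,0]
    return -c["R"].T@c["t"],c["R"].T@np.r_[u,1]
def onz(n,p,z):
    C,d=ray(n,p);return C+d*(z-C[2])/d[2]
def tri(ps,pt):
    C1,d1=ray("side",ps);C2,d2=ray("top",pt)
    k=np.linalg.lstsq(np.c_[d1,-d2],C2-C1,rcond=None)[0];a=C1+k[0]*d1;b=C2+k[1]*d2
    return (a+b)/2,np.linalg.norm(a-b)
def px(n,X):
    c=cams.camera_info(n);return cv2.projectPoints(np.array([X],float),cv2.Rodrigues(c["R"])[0],c["t"],c["camera_matrix"],c["dist_coeffs"])[0][0,0]
def amber(n,im=None):
    im=cams.grab_frame(n) if im is None else im
    h=cv2.cvtColor(im,cv2.COLOR_BGR2HSV);m=cv2.inRange(h,(0,140,25),(14,255,140))
    k,l,st,ce=cv2.connectedComponentsWithStats(m);return sorted([(s[4],tuple(s[:4]),c) for s,c in zip(st[1:],ce[1:])],key=lambda a:-a[0])[:3]
E
python3 - <<'E'
from h import *
np.set_printoptions(precision=4,suppress=True)
T=lambda x,y:(x/3.3+250-.35,y/3.3+95-.35); S=lambda x,y:(x/4+230-.4,y/4+120-.4)
print("cam",ray("top",(320,200))[0])
print("cap",onz("top",T(174,419),.125),onz("side",S(230,360),.125),tri(S(230,360),T(174,419)))
t=cv2.imread("pics/top0.png");s=cv2.imread("pics/side0.png")
print(amber("top",t));print(amber("side",s))
g=t.min(2).astype(int)
P=[]
for c in range(275,357,8):
    col=g[176:196,c];w=np.clip(col-95,0,None);r=176+(w*np.arange(20)).sum()/w.sum();P.append(onz("top",(c,r),.048)[:2]); 
    if c in(283,315,347):print(c,col)
P=np.array(P);print(P);f=np.polyfit(P[:,1],P[:,0],1);print("line",f,np.arctan(f[0]))
print("lip L",tri(S(290,318),T(64,288)),"R",tri(S(450,500),T(355,316)))
for r in(270,250):
  for x in(90,155,177,252,277,332):print(r,x,onz("top",T(x,r+ (x-170)*.09-3),.042))
E
```

```text
cam [0.4941 0.0935 1.2211]
cap [0.4653 0.1024 0.125 ] [0.4623 0.1006 0.125 ] (array([0.4645, 0.1029, 0.1223]), np.float64(0.0017531958930827216))
[(np.int32(627), (np.int32(90), np.int32(156), np.int32(14), np.int32(120)), array([ 96.051 , 213.0813])), (np.int32(272), (np.int32(91), np.int32(355), np.int32(10), np.int32(45)), array([ 94.7721, 378.5368])), (np.int32(250), (np.int32(292), np.int32(212), np.int32(21), np.int32(21)), array([302.18 , 221.856]))]
[(np.int32(3212), (np.int32(467), np.int32(25), np.int32(123), np.int32(77)), array([528.7681,  65.359 ])), (np.int32(504), (np.int32(279), np.int32(214), np.int32(19), np.int32(32)), array([288.4325, 229.5139])), (np.int32(326), (np.int32(147), np.int32(220), np.int32(68), np.int32(31)), array([181.7209, 236.1656]))]
283 [ 65  64  65  76 107 133 131  98  63  41  36  42  59  72  78  75  78  76
  76  77]
315 [ 65  69  65  65  66  66  73  98 124 129 103  68  48  40  45  61  71  79
  78  75]
347 [ 64  62  61  59  61  59  64  63  62  63  87 124 133 108  74  46  33  34
  41  59]
[[ 0.5761  0.1829]
 [ 0.5747  0.1604]
 [ 0.5734  0.1379]
 [ 0.5722  0.1154]
 [ 0.5695  0.0929]
 [ 0.5679  0.0704]
 [ 0.5667  0.0479]
 [ 0.5653  0.0253]
 [ 0.5633  0.0027]
 [ 0.5614 -0.0199]
 [ 0.5611 -0.0426]]
line [0.0708 0.5633] 0.07064684040710725
lip L (array([0.5733, 0.1993, 0.0437]), np.float64(0.0021985274550568425)) R (array([ 0.5561, -0.0499,  0.0473]), np.float64(0.00301661186621249))
270 90 [0.5972 0.1785 0.042 ]
270 155 [0.5937 0.1228 0.042 ]
270 177 [0.5925 0.104  0.042 ]
270 252 [0.5884 0.0396 0.042 ]
270 277 [0.5871 0.0181 0.042 ]
270 332 [ 0.5842 -0.0293  0.042 ]
250 90 [0.6144 0.179  0.042 ]
250 155 [0.6108 0.1233 0.042 ]
250 177 [0.6097 0.1044 0.042 ]
250 252 [0.6056 0.04   0.042 ]
250 277 [0.6043 0.0185 0.042 ]
250 332 [ 0.6014 -0.0289  0.042 ]
```

```bash
cat >> h.py <<'E'
TH,PH=np.radians(28),-.0706
def G(): return Ro.from_euler('xyz',[np.pi,-TH,PH])
def go(goal,rot=True):
    s=arm.get_state();R=Ro.from_euler('xyz',s["ee_rot"])
    print("t",round(s["t"],2),"pos",s["eef_pos"].round(4),"shift",(R.inv().apply(np.array(goal)-s["eef_pos"])/.08).round(3),"turn",((R.inv()*G()).as_rotvec()/.5).round(3),"f",s["force"].round(1))
E
python3 - <<'E'
from h import *
go([.4648,.1024,.113])
a=np.array([.4648,.1024,.113])
for p in ([.222,.637,.23],):
    print("in final axes",(G().inv().apply(a-p)/.08).round(2))
z=G().apply([0,0,1]);print("pre",a-.1*z)
print("wash",onz("top",(187,185),.19),"blue",onz("top",(250+85/3.3,95+533/3.3),.125))
E
```

```text
t 0.1 pos [0.2223 0.6369 0.2257] shift [5.064 5.306 1.418] turn [ 0.133  0.972 -0.519] f [ 0.5 -0.1  0.2]
in final axes [2.4  6.45 2.93]
pre [0.4179698  0.10571172 0.20129476]
wash [0.54979559 0.38994364 0.19      ] blue [0.37253814 0.1695464  0.125     ]
```

```bash
python3 -m handwheel '[[[0,0,-0.1,0.13,0.97,-0.52,0],[0,0,-0.1,0.13,0.97,-0.52,0],[0,0,-0.1,0.13,0.97,-0.52,0],[0,0,-0.1,0.13,0.97,-0.52,0]]]' 25
for i in 1 2; do python3 -m handwheel '[[[0.34,0.92,0.24,0,0,0,0],[0.34,0.92,0.24,0,0,0,0]]]'; done
python3 -c "
from h import *
go([.418,.1057,.2013])"
```

```text
t: 0.6
eef_pos: [0.2207, 0.636, 0.2322]
ee_rot: [3.136, -0.491, -0.063]
force: [0.6, -0.3, -0.5]
width: 0.0873
gripper_force: 0.0
t: 0.85
eef_pos: [0.2512, 0.5584, 0.2299]
ee_rot: [3.141, -0.486, -0.073]
force: [1.0, 0.6, -0.2]
width: 0.0875
gripper_force: 0.0
t: 1.1
eef_pos: [0.2792, 0.4827, 0.2263]
ee_rot: [-3.141, -0.486, -0.074]
force: [0.1, -0.3, -0.1]
width: 0.0878
gripper_force: 0.0
t 1.1 pos [0.2792 0.4827 0.2263] shift [1.693 4.571 1.245] turn [ 0.002  0.005 -0.006] f [ 0.1 -0.3 -0.1]
```

```bash

for i in 1 2 3 4 5; do python3 -m handwheel '[[[0.34,0.91,0.25,0,0,0,0],[0.34,0.91,0.25,0,0,0,0]]]' >/dev/null; done
python3 -m handwheel '[[[0,0,0,0,0,0,0],[0,0,0,0,0,0,0]]]'
python3 - <<'E'
from h import *
go([.4648,.1024,.113])
cv2.imwrite("pics/s2.png",cv2.resize(cams.grab_frame("side")[90:290,180:420],None,fx=3,fy=3))
E
```

```text
t: 2.6
eef_pos: [0.4262, 0.1175, 0.2192]
ee_rot: [3.136, -0.465, -0.071]
force: [0.0, 0.0, 0.9]
width: 0.0877
gripper_force: 0.0
t 2.6 pos [0.4262 0.1175 0.2192] shift [-0.154  0.146  1.41 ] turn [ 0.012  0.047 -0.001] f [0.  0.  0.9]
```

View pics/s2.png

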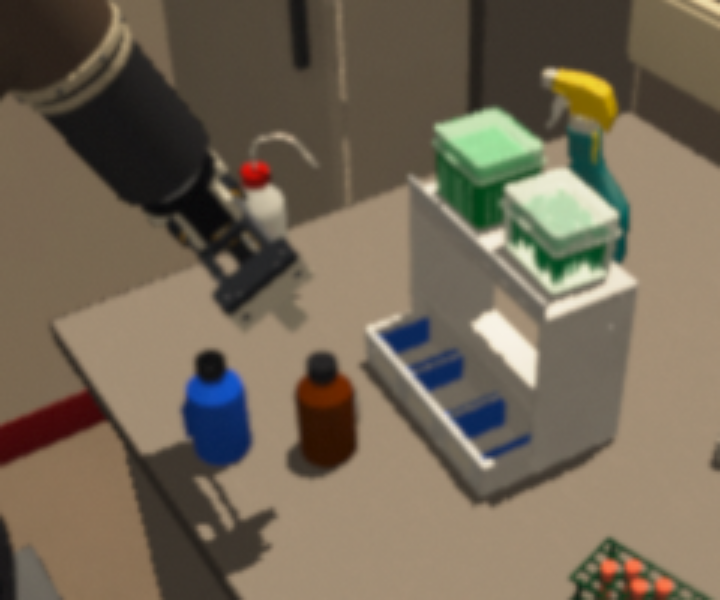

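The hand is above and behind the amber bottle (crop 325,410) and clear of the blue one. I'm descending along the tool axis.

```bash

python3 -m handwheel '[[[-0.15,0.15,0.4,0.01,0.047,0,0],[-0.15,0.15,0.7,0.01,0.047,0,0],[-0.15,0.15,0.7,0.01,0.047,0,0]]]' 
python3 -c "
from h import *
go([.4648,.1024,.113])"
```

```text
t: 3.02
eef_pos: [0.4553, 0.1099, 0.1921]
ee_rot: [3.132, -0.441, -0.07]
force: [-0.3, 0.3, 0.7]
width: 0.0874
gripper_force: 0.0
t 3.02 pos [0.4553 0.1099 0.1921] shift [-0.309  0.076  0.949] turn [0.019 0.095 0.002] f [-0.3  0.3  0.7]
```

```bash

python3 -c "
from h import *
print(arm.get_state()['q'].round(3))"
python3 -m handwheel '[[[0,0,0,0,0,0,0],[0,0,0,0,0,0,0]]]' 
python3 -c "
from h import *
print(arm.get_state()['q'].round(3));go([.4648,.1024,.113])"
```

```text
[ 0.892 -0.207 -1.016  0.665 -0.615  0.084]
t: 3.28
eef_pos: [0.4549, 0.1101, 0.1936]
ee_rot: [3.135, -0.443, -0.07]
force: [-0.1, -1.0, 0.5]
width: 0.0873
gripper_force: 0.0
[ 0.894 -0.212 -1.016  0.665 -0.615  0.084]
t 3.27 pos [0.4549 0.1101 0.1936] shift [-0.314  0.081  0.967] turn [0.013 0.091 0.002] f [-0.1 -1.   0.5]
```

Joint 3 is at its limit because leaning straight back pulls the wrist too close to the base. I'll pick with the hand leaning sideways (yaw −1.2) and turn back at the rack.

```bash
sed -i 's/^def G():.*/def G(ph=None): return Ro.from_euler("xyz",[np.pi,-TH,PH if ph is None else ph])/; s/^def go(goal,rot=True):/def go(goal,ph=None):/; s/R.inv()\*G()/R.inv()*G(ph)/; s/print("t",round/print("q",s["q"].round(2),"t",round/' h.py
python3 -c "
from h import *
go([.4648,.1024,.2],-1.2)"
```

```text
q [ 0.89 -0.21 -1.02  0.66 -0.62  0.08] t 3.27 pos [0.4549 0.1101 0.1936] shift [ 0.152  0.088 -0.016] turn [-1.003  0.074  2.019] f [-0.1 -1.   0.5]
```

```bash

python3 -m handwheel '[[[0.1,0.1,0,-0.5,0.03,1,0],[0.1,0.1,0,-0.5,0.03,1,0],[0.1,0.1,0,-0.5,0.03,1,0],[0.1,0.1,0,-0.5,0.03,1,0]]]' 
python3 -c "
from h import *
go([.4648,.1024,.2],-1.2)"
```

```text
t: 3.78
eef_pos: [0.4621, 0.1029, 0.1969]
ee_rot: [3.128, -0.464, -0.625]
force: [-0.6, 0.4, -0.8]
width: 0.088
gripper_force: 0.0
q [ 0.98 -0.07 -0.89  0.62 -0.88 -0.47] t 3.77 pos [0.4621 0.1029 0.1969] shift [ 0.045 -0.014 -0.021] turn [-0.5    0.041  1.023] f [-0.6  0.4 -0.8]
```

```bash

python3 -m handwheel '[[[0.04,0,0,-0.5,0.04,1,0],[0.04,0,0,-0.5,0.04,1,0],[0.04,0,0,-0.5,0.04,1,0],[0.04,0,0,-0.5,0.04,1,0],[0.04,0,0,-0.5,0.04,1,0]]]' 
python3 -c "
from h import *
go([.4648,.1024,.113],-1.2)"
```

```text
t: 4.4
eef_pos: [0.4636, 0.0987, 0.1979]
ee_rot: [3.135, -0.489, -1.184]
force: [-0.7, 0.1, 0.5]
width: 0.0877
gripper_force: 0.0
q [ 0.95  0.1  -0.68  0.45 -1.12 -0.84] t 4.4 pos [0.4636 0.0987 0.1979] shift [-0.532 -0.037  0.92 ] turn [-0.001 -0.     0.028] f [-0.7  0.1  0.5]
```

```bash

python3 -m handwheel '[[[-0.2,-0.04,0.4,0,0,0,0],[-0.4,-0.04,0.7,0,0,0,0],[-0.53,-0.04,0.92,0,0,0.02,0],[-0.53,-0.04,0.92,0,0,0.02,0],[-0.53,-0.04,0.92,0,0,0.02,0]]]' 
python3 - <<'E'
from h import *
go([.4648,.1024,.113],-1.2)
cv2.imwrite("pics/s3.png",cv2.resize(cams.grab_frame("side")[150:270,230:350],None,fx=5,fy=5))
E
```

```text
t: 5.03
eef_pos: [0.4656, 0.103, 0.1141]
ee_rot: [-3.141, -0.489, -1.199]
force: [-0.1, 0.1, 0.5]
width: 0.0877
gripper_force: 0.0
q [ 0.94  0.21 -0.8   0.52 -0.92 -0.96] t 5.03 pos [0.4656 0.103  0.1141] shift [-0.003  0.012  0.013] turn [-0.001 -0.     0.002] f [-0.1  0.1  0.5]
```

View pics/s3.png

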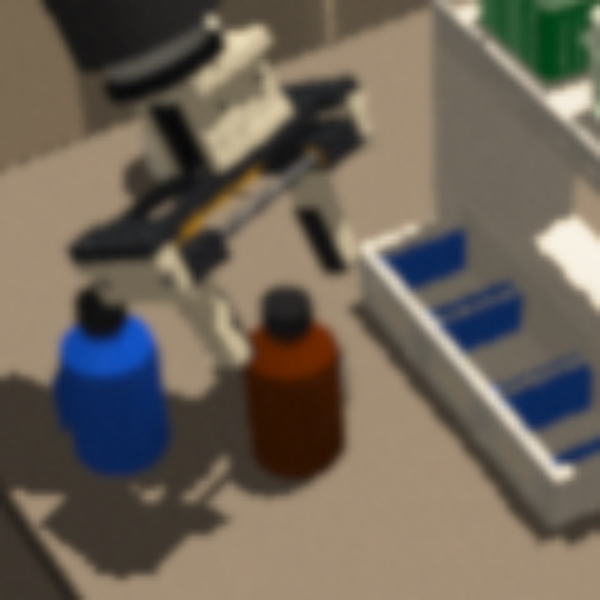

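The two fingertips, at crop (232,355) and (340,262), straddle the cap at (285,312). Closing now.

```bash

for i in 1 2; do python3 -m handwheel '[[[0,0,0,0,0,0,255],[0,0,0,0,0,0,255],[0,0,0,0,0,0,255],[0,0,0,0,0,0,255],[0,0,0,0,0,0,255]]]' 30; done
python3 -c "
from h import *
go([.4648,.1024,.2],-1.2)"
```

```text
t: 5.7
eef_pos: [0.4655, 0.1029, 0.1131]
ee_rot: [3.141, -0.489, -1.2]
force: [-0.1, -0.4, -0.6]
width: 0.0429
gripper_force: 0.0
t: 6.32
eef_pos: [0.4654, 0.1028, 0.1131]
ee_rot: [3.141, -0.49, -1.2]
force: [-0.7, -0.2, 0.4]
width: 0.0316
gripper_force: 30.0
q [ 0.94  0.21 -0.8   0.52 -0.92 -0.97] t 6.33 pos [0.4654 0.1028 0.1131] shift [ 0.513  0.01  -0.958] turn [ 0.002 -0.002 -0.001] f [-0.7 -0.2  0.4]
```

```bash

python3 -m handwheel '[[[0.1,0,-0.2,0,0,0,255],[0.25,0,-0.5,0,0,0,255],[0.4,0,-0.75,0,0,0,255],[0.51,0,-0.96,0,0,0,255],[0.51,0,-0.96,0,0,0,255]]]' 
python3 - <<'E'
from h import *
go([.505,.085,.2],-.0706)
np.set_printoptions(suppress=True,precision=4)
for n in("side","top"):print([a for a in amber(n) if 50<a[0]<1500][:3])
E
```

```text
t: 6.95
eef_pos: [0.466, 0.1039, 0.2007]
ee_rot: [-3.14, -0.487, -1.202]
force: [-0.8, -0.2, -2.9]
width: 0.0313
gripper_force: 30.0
q [ 0.96  0.1  -0.67  0.45 -1.13 -0.85] t 6.95 pos [0.466  0.1039 0.2007] shift [ 0.346 -0.369  0.194] turn [ 1.057  0.    -1.998] f [-0.8 -0.2 -2.9]
[(np.int32(544), (np.int32(277), np.int32(192), np.int32(20), np.int32(32)), array([287.0239, 207.8346])), (np.int32(386), (np.int32(147), np.int32(220), np.int32(68), np.int32(36)), array([180.8808, 236.7332]))]
[(np.int32(1436), (np.int32(90), np.int32(155), np.int32(14), np.int32(245)), array([ 95.282 , 278.0905])), (np.int32(103), (np.int32(303), np.int32(211), np.int32(10), np.int32(19)), array([308.1845, 219.5146])), (np.int32(85), (np.int32(179), np.int32(179), np.int32(13), np.int32(12)), array([185.9765, 185.7412]))]
```

```bash

python3 -m handwheel '[[[0.3,-0.37,0.2,0.2,0,-0.4,255],[0.35,-0.37,0.2,0.5,0,-1,255],[0.35,-0.37,0.2,0.5,0,-1,255],[0.35,-0.37,0.2,0.5,0,-1,255],[0.35,-0.37,0.2,0.5,0,-1,255]]]' 
python3 -c "
from h import *
go([.505,.085,.2],-.0706)"
```

```text
t: 7.68
eef_pos: [0.5049, 0.0837, 0.1988]
ee_rot: [3.125, -0.485, -0.638]
force: [0.2, -0.0, -2.2]
width: 0.0314
gripper_force: 30.0
q [ 0.85 -0.02 -0.86  0.69 -0.83 -0.42] t 7.67 pos [0.5049 0.0837 0.1988] shift [-0.    -0.014 -0.017] turn [ 0.562  0.015 -1.002] f [ 0.2 -0.  -2.2]
```

```bash

python3 -m handwheel '[[[0.22,-0.19,0.1,0.2,0,-0.4,255],[0.22,-0.2,0.1,0.56,0.015,-1,255],[0.22,-0.2,0.1,0.56,0.015,-1,255],[0.22,-0.2,0.1,0.56,0.015,-1,255],[0.22,-0.2,0.1,0.56,0.015,-1,255]]]' 
python3 -c "
from h import *
go([.57,.075,.2],-.0706)"
```

```text
t: 8.3
eef_pos: [0.5305, 0.0851, 0.2]
ee_rot: [3.141, -0.488, -0.073]
force: [-0.9, -0.0, -2.1]
width: 0.0308
gripper_force: 30.0
q [ 0.65 -0.11 -0.97  0.79 -0.45  0.18] t 8.3 pos [0.5305 0.0851 0.2   ] shift [0.443 0.09  0.236] turn [ 0.003  0.001 -0.005] f [-0.9 -0.  -2.1]
```

```bash
python3 - <<'E'
from h import *
np.set_printoptions(suppress=True,precision=4)
for h in(.045,.05,.055): print(h,onz("side",(288.43,229.51),h))
a=[a for a in amber("side") if 250<a[0]<900];s=arm.get_state();print(a,s["eef_pos"])
for h in(.045,.05,.055): print(h,onz("side",a[0][2],h+s["eef_pos"][2]-.1131))
im=cams.grab_frame("top");cv2.imwrite("pics/t2.png",cv2.convertScaleAbs(cv2.resize(im[100:260,240:400],None,fx=3.7,fy=3.7,interpolation=cv2.INTER_CUBIC),alpha=1.6))
E
```

```text
0.045 [0.4598 0.0979 0.045 ]
0.05 [0.4574 0.0933 0.05  ]
0.055 [0.4551 0.0888 0.055 ]
[(np.int32(446), (np.int32(299), np.int32(190), np.int32(19), np.int32(31)), array([309.0874, 206.0247])), (np.int32(415), (np.int32(146), np.int32(220), np.int32(69), np.int32(36)), array([180.1759, 236.988 ]))] [0.5305 0.0855 0.2   ]
0.045 [0.5211 0.0699 0.1319]
0.05 [0.5181 0.0651 0.1369]
0.055 [0.5151 0.0602 0.1419]
```

View pics/t2.png

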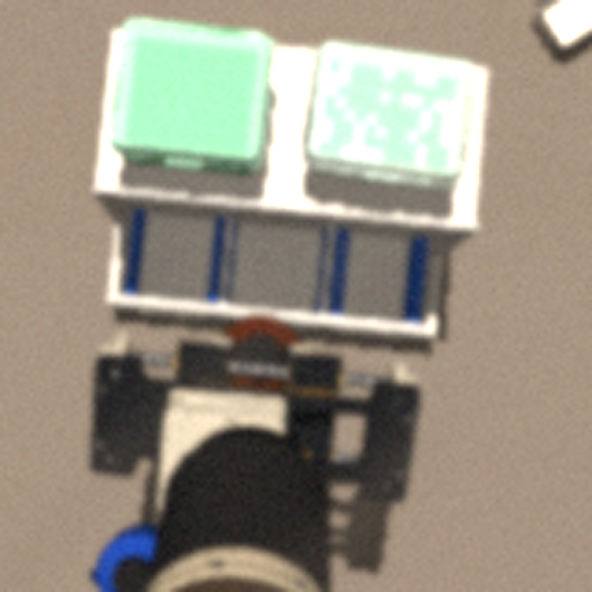

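```bash
python3 - <<'E'
from h import *
np.set_printoptions(suppress=True,precision=4)
print(onz("side",(288.5,245.5),0),onz("side",(308.5,220.5),.0869))
im=cams.grab_frame("top");h=cv2.cvtColor(im,cv2.COLOR_BGR2HSV)
m=cv2.inRange(h,(0,110,20),(16,255,160))[180:210,295:330]
for i,r in enumerate(m):
  n=np.flatnonzero(r)
  if len(n):print(180+i,295+n.min(),295+n.max(),onz("top",(295+(n.min()+n.max())/2,180+i),.16))
E
```

```text
[0.4444 0.077  0.    ] [0.5103 0.0586 0.0869]
186 307 311 [0.5569 0.0877 0.16  ]
187 303 314 [0.5544 0.0889 0.16  ]
188 301 317 [0.5519 0.0876 0.16  ]
189 301 318 [0.5493 0.0863 0.16  ]
190 301 319 [0.5468 0.0849 0.16  ]
191 303 320 [0.5444 0.0811 0.16  ]
192 304 319 [0.5419 0.081  0.16  ]
193 315 316 [0.5396 0.0708 0.16  ]
202 303 307 [0.5161 0.0968 0.16  ]
203 302 315 [0.5138 0.0879 0.16  ]
204 304 318 [0.5114 0.0815 0.16  ]
205 311 327 [0.5094 0.0611 0.16  ]
206 322 323 [0.5071 0.0522 0.16  ]
```

```bash

python3 -m handwheel '[[[0.2,0.05,0.1,0,0,0,255],[0.44,0.1,0.24,0,0,0,255],[0.65,0.13,0.35,0,0,0,255],[0.85,0.15,0.45,0,0,0,255],[0.85,0.15,0.45,0,0,0,255]]]' 
python3 - <<'E'
from h import *
go([.607,.073,.15],-.0706)
a=[a for a in amber("side") if 200<a[0]<900];print(a)
E
```

```text
t: 9.07
eef_pos: [0.6064, 0.0678, 0.1994]
ee_rot: [3.14, -0.487, -0.07]
force: [-1.5, 0.0, -2.8]
width: 0.0317
gripper_force: 30.0
q [ 0.51  0.02 -0.84  0.75 -0.39  0.34] t 9.07 pos [0.6064 0.0678 0.1994] shift [-0.286 -0.066  0.547] turn [0.001 0.003 0.002] f [-1.5  0.  -2.8]
[(np.int32(456), (np.int32(0), np.int32(282), np.int32(74), np.int32(41)), array([ 33.35964912, 299.50877193])), (np.int32(445), (np.int32(323), np.int32(184), np.int32(19), np.int32(30)), array([332.16179775, 199.55955056]))]
```

```bash

python3 -m handwheel '[[[-0.1,-0.06,0.1,0,0,0,255],[-0.2,-0.066,0.36,0,0,0,255],[-0.2,-0.066,0.38,0,0,0,255],[-0.2,-0.066,0.38,0,0,0,255]]]' 
python3 - <<'E'
from h import *
np.set_printoptions(suppress=True,precision=4)
go([.607,.073,.145],-.0706)
a=[a for a in amber("side") if 200<a[0]<900];print(a)
im=cams.grab_frame("side");cv2.imwrite("pics/s4.png",cv2.convertScaleAbs(cv2.resize(im[130:260,280:410],None,fx=4.5,fy=4.5,interpolation=cv2.INTER_CUBIC),alpha=1.6))
E
```

```text
t: 9.62
eef_pos: [0.6064, 0.0723, 0.1664]
ee_rot: [3.141, -0.489, -0.07]
force: [0.7, -0.4, -2.3]
width: 0.0311
gripper_force: 30.0
q [ 0.42  0.06 -0.93  1.03 -0.26  0.11] t 9.62 pos [0.6064 0.0723 0.1664] shift [-0.12  -0.009  0.24 ] turn [ 0.    -0.001  0.001] f [ 0.7 -0.4 -2.3]
[(np.int32(512), (np.int32(0), np.int32(279), np.int32(80), np.int32(44)), array([ 37.6094, 297.9121])), (np.int32(432), (np.int32(146), np.int32(220), np.int32(69), np.int32(36)), array([180.3148, 237.044 ]))]
```

View pics/s4.png

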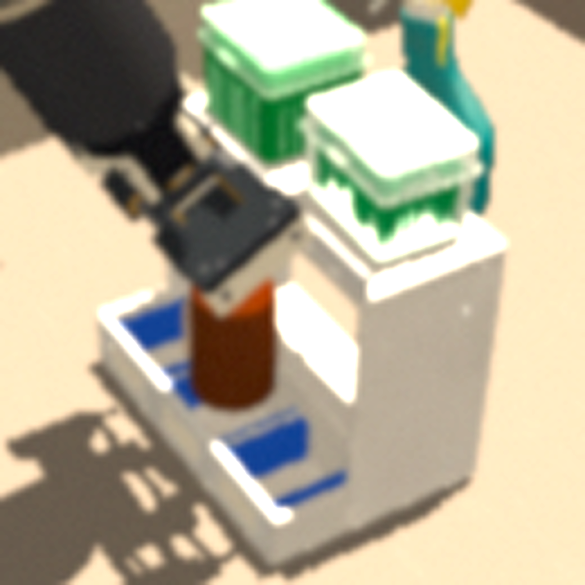

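The bottle hangs upright over the middle pocket, with its foot near crop (232,395) between the liners. I'm lowering it slowly and watching joint 3.

```bash

python3 -m handwheel '[[[-0.05,-0.01,0.08,0,0,0,255],[-0.08,-0.01,0.16,0,0,0,255],[-0.12,-0.01,0.24,0,0,0,255],[-0.12,-0.01,0.24,0,0,0,255]]]' 
python3 - <<'E'
from h import *
go([.607,.073,.122],-.0706)
E
```

```text
t: 10.22
eef_pos: [0.6072, 0.0729, 0.1448]
ee_rot: [3.141, -0.489, -0.069]
force: [-0.4, -0.7, -2.1]
width: 0.0309
gripper_force: 30.0
q [ 0.26  0.09 -0.99  1.41 -0.16 -0.14] t 10.22 pos [0.6072 0.0729 0.1448] shift [-0.136 -0.001  0.25 ] turn [ 0.001 -0.001  0.002] f [-0.4 -0.7 -2.1]
```

```bash

python3 -m handwheel '[[[-0.03,0,0.06,0,-0.04,0,255],[-0.05,0,0.13,0,-0.1,0,255],[-0.05,0,0.13,0,-0.1,0,255]]]' 12
python3 - <<'E'
from h import *
go([.607,.073,.122],-.0706)
E
```

```text
t: 10.6
eef_pos: [0.6087, 0.0753, 0.1338]
ee_rot: [-3.14, -0.439, -0.069]
force: [0.4, 1.8, -3.0]
width: 0.0319
gripper_force: 12.0
q [ 0.42  0.12 -0.92  0.99 -0.24  0.14] t 10.6 pos [0.6087 0.0753 0.1338] shift [-0.08   0.03   0.126] turn [-0.004  0.099  0.002] f [ 0.4  1.8 -3. ]
```

```bash

python3 -m handwheel '[[[-0.03,0.02,0.05,0,0,0,255],[-0.07,0.03,0.1,0,0,0,255],[-0.07,0.03,0.12,0,0,0,255],[-0.07,0.03,0.12,0,0,0,255]]]'
python3 - <<'E'
from h import *
go([.607,.073,.122],-.0706)
E
```

```text
t: 11.1
eef_pos: [0.6073, 0.071, 0.1226]
ee_rot: [3.141, -0.439, -0.069]
force: [-0.3, -1.4, -3.0]
width: 0.0319
gripper_force: 12.0
q [ 0.34  0.13 -0.96  1.19 -0.18  0.01] t 11.1 pos [0.6073 0.071  0.1226] shift [-0.008 -0.024  0.005] turn [-0.     0.099  0.003] f [-0.3 -1.4 -3. ]
```

```bash

python3 -m handwheel '[[[-0.01,-0.02,0.01,0,0,0,255],[-0.02,-0.02,0.03,0,0,0,255],[-0.02,-0.02,0.03,0,0,0,255]]]'
python3 - <<'E'
from h import *
go([.607,.073,.122],-.0706)
a=[a for a in amber("side") if 100<a[0]<900];print(a)
E
```

```text
t: 11.48
eef_pos: [0.6085, 0.0734, 0.1217]
ee_rot: [-3.141, -0.443, -0.069]
force: [-1.8, -0.0, 7.4]
width: 0.0319
gripper_force: 12.0
q [ 0.32  0.13 -0.97  1.26 -0.17 -0.03] t 11.47 pos [0.6085 0.0734 0.1217] shift [-0.015  0.006 -0.011] turn [-0.002  0.092  0.003] f [-1.8 -0.   7.4]
[(np.int32(591), (np.int32(0), np.int32(276), np.int32(86), np.int32(47)), array([ 39.93739425, 297.01522843])), (np.int32(411), (np.int32(146), np.int32(220), np.int32(69), np.int32(36)), array([180.96107056, 236.65206813]))]
```

The floor is carrying the bottle (force z went from −3 to +7 N). I'm opening the gripper and backing off along the tool axis.

```bash

python3 -m handwheel '[[[0,0,0,0,0,0,0],[0,0,0,0,0,0,0],[0,0,0,0,0,0,0],[0,0,0,0,0,0,0],[0,0,0,0,0,0,0]]]'
python3 -m handwheel '[[[0,0,0,0,0,0,0],[0,0,0,0,0,0,0],[0,0,0,0,0,0,0],[0,0,0,0,0,0,0]]]'
python3 -m handwheel '[[[0,0,-0.2,0,0,0,0],[0,0,-0.5,0,0,0,0],[0,0,-0.8,0,0,0,0],[0,0,-1,0,0,0,0]]]'
python3 -m handwheel '[[[0,0,-0.4,0,0,0,0],[-0.3,0,-0.8,0,0,0,0],[-0.5,0,-0.9,0,0,0,0],[-0.5,0,-0.9,0,0,0,0]]]'
python3 - <<'E'
from h import *
go([.607,.073,.122],-.0706)
for n,(r,c) in dict(side=(120,280),top=(100,240)).items():
  im=cams.grab_frame(n);cv2.imwrite(f"pics/{n}9.png",im)
  globals()[n]=cv2.convertScaleAbs(cv2.resize(im[r:r+140,c:c+140],None,fx=2.85,fy=2.85,interpolation=cv2.INTER_CUBIC),alpha=1.6)
cv2.imwrite("pics/end.png",np.hstack([side,top]))
E
```

```text
t: 12.15
eef_pos: [0.6067, 0.0729, 0.1192]
ee_rot: [3.141, -0.438, -0.069]
force: [-0.3, -0.7, -0.1]
width: 0.0765
gripper_force: 0.0
t: 12.65
eef_pos: [0.6067, 0.0729, 0.1193]
ee_rot: [3.141, -0.439, -0.069]
force: [0.2, -0.4, -0.4]
width: 0.0877
gripper_force: 0.0
t: 13.15
eef_pos: [0.5726, 0.0761, 0.1929]
ee_rot: [-3.141, -0.439, -0.069]
force: [0.0, 0.1, 0.1]
width: 0.0875
gripper_force: 0.0
t: 13.65
eef_pos: [0.5053, 0.08, 0.2399]
ee_rot: [-3.141, -0.439, -0.068]
force: [0.2, 0.6, -0.9]
width: 0.088
gripper_force: 0.0
q [ 0.74 -0.18 -0.84  0.52 -0.67  0.39] t 13.65 pos [0.5053 0.08   0.2399] shift [0.527 0.002 1.875] turn [-0.003  0.099  0.005] f [ 0.2  0.6 -0.9]
```

View pics/end.png

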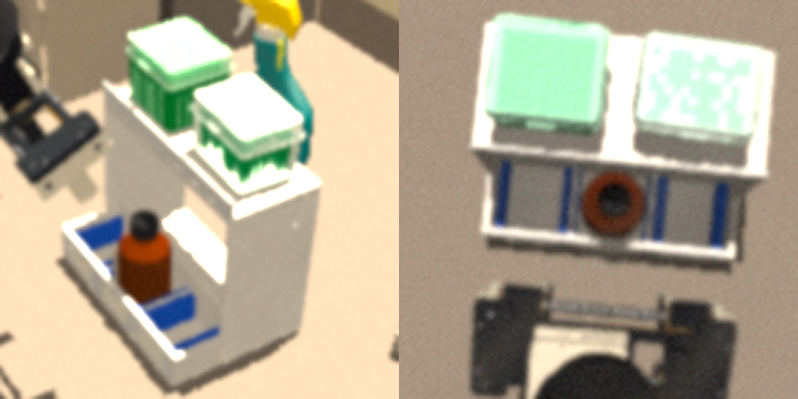

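The bottle stands upright in the middle pocket (top-view half, cap at about (613,203)). The hand is clear and the tip boxes haven't moved.

```bash
python3 - <<'E'
from h import *
print(onz("top",(315.1,171.2),.133)); print(arm.job_done())
E
```

```text
[0.59763365 0.07268057 0.133     ]
the job is handed in; nothing more can be done
None
```

I set the amber bottle upright on the floor of the rack's middle pocket, let go, backed the hand clear and handed the job in. No verdict came back; the last camera fix put the cap about 9 mm nearer the lip than my estimate of the pocket centre, against the 8 mm limit, and I didn't re-measure it.

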